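# Gauge the nozzle guide blocks and sort out the clogged one

### The arm

A 6-joint arm with a two-finger parallel gripper is mounted at the origin on the work surface. World frame = base frame: x ahead of the robot, y to its left, z up, the work surface at z = 0. Lengths are in m, angles in rad, forces in N, time in s.
With the tool pointing down it reaches from about 0.225 to 0.875 m from the base axis. Payload 3.4 kg.
Tool frame: the origin (TCP) lies at the very end of the fingers, on their centre line; the grasp point (between the pads) lies manip.hold_point_z behind it (manip.hold_point_z is the distance from the TCP to the grasp point, in m); x points along the fingers, y is the direction in which the jaws open and shut, and the axes are right-handed (so a half turn about x gives the same grasp; the last joint's range is limited). The gripper opens to 85 mm and grips with 20 to 120 N. Pads are 22 mm wide; open, the fingers measure 114 mm over their backs; the gripper's body (76 mm by 85 mm) begins 54 mm behind the grasp point. The pads swing forward as they close: fully open they stand 13 mm farther back than shut.
Start: joints at [-1.374, 0.276, 1.505, -0, 1.361, -0.121], TCP at [0.18, -0.546, 0.231] pointing down, gripper open.
Joint ranges: [-2.89, 2.89], [-0.75, 2.08], [0.22, 2.7], [-1.18, 4.32], [0.11, 2.71], [-2.7, 2.7]. Speed limits (rad/s): [2.57, 2.57, 3.14, 3.14, 3.14, 3.14].

### API

Orientations are given as a unit quaternion [w, x, y, z].
In Python, from rig import manip gives the robot as it stands.
- The arm moves only by the tool step_arm, never from a script. Its argument "targets" is a list of rows, each a list of 2 entries, a list of its own where there are three numbers: the shift along the tool's x, y, z in mm, then the turn about the tool's x in degrees. A call has 1 to 20 rows; each row is the pose to reach, as a shift and turn from the pose commanded when the call began, along the tool's axes at that moment; what a row does not reach only later rows make up. A row lasts 1/10 s, in which the tool goes at most 50 mm and 8.59 degrees, less where a joint would pass 70% of its speed; a pose out of reach is approached as far as the arm can. A call with a gripper value outside its range is refused whole. "grip" is the closure, from 0 (fully open) to 1 (shut), set as the call begins (left out, the last holds). The fingers move at their own pace and stop on an object; "grip_force" is the grip in N (left out, the last holds). Time passes only in rows, so rows that repeat a pose let the fingers close. It gives the time, the measured TCP pose, the force and the opening at its end, in the units of the state.
- manip.get_state(): the state, without advancing time (a new reading comes with each control period).
- manip.get_image(name): name is "side" or "top" or "wrist"; returns a dict with "image" (480x640x3 uint8, red, green, blue), "fx", "fy", "cx", "cy" (pixels), "pose" (4x4, takes a point from camera to world coordinates). Camera axes: x right, y down, z forward; pixel columns grow to the right and rows downward; lengths in m; the calibration is good to about 2 mm. A picture is of the moment at which its call begins. There is no depth.
- manip.sign_off(): hands the job in, once; it reports no verdict.
Trained networks look in a picture, given as the dict that the camera call returned (one of the last four; its "shot" number tells which), for a name from the list of things; names that differ only in an ending like _2 or _b are one class to them, and where a whole thing is asked for, a point or a joint stands for the part that bears it (a point fixed in the world has none). Each returns a list of dicts, best first, with "confidence" (0 to 1); they miss things now and then, are a little off and sometimes report something else, mostly with a low value. They report only what shows in the picture. A call takes as long as a camera call. They do not tell look-alikes from the thing itself.
- manip.search_frame(picture, thing): "xyz" ([x, y, z] in m, in world coordinates, good to about 4 mm: the middle of the surface that is visible of it).
- manip.regions_of(picture, thing): "region" (480x640 bool, what is visible of it).
The state is a dict: "clock": time; "qpos": joint angles; "qd": joint speeds; "effort": joint torques, N m; "position": TCP position; "ee_rot": TCP orientation; "contact_force": force on the tool from outside, world axes, zero at the start; "moment": the same for the moment, N m; "width": finger opening in m.
Only numpy, scipy, OpenCV 4.12 (cv2) and the standard library are available. Lean on these libraries where they do the work, as an engineer would, in place of code of your own. Each camera call takes 0.05 s, during which the arm holds its last target.

### The job

Take the plug gauge from its socket and try it in the bores of all three guide blocks in the rack, working along the rack from the block nearest the socket to the farthest: each time push it in gently (never harder than 30 N) until its collar rests on the block or it stops on dried paint. Put the gauge back fully home in its socket and set the one clogged block upright in the steel tray without dropping it; leave the two clear blocks in their seats and the other things on the table where they are.

Things in the scene. Friction and masses are not known exactly. Their poses are not given: they have to be found in the camera images.
- rack: fixed wooden rack, 84 mm wide (its x), 258 mm long (its y), origin on the table. From its +y end: a square tower (50 x 50 mm, top 42 mm above the table) with the gauge's round socket at y = +112 mm, then three block seats at y = +36, -26, -88 mm in a plank whose top is 26 mm above the table.
- socket (a point): centre of the mouth of the gauge's socket, on top of the rack's tower, 42 mm above the table; the hole is 14.4 mm wide and 42 mm deep, so the gauge's collar rests on the mouth
- seat1 (a point): centre of the floor of the rack's seat 1 (nearest the gauge's socket): a 38 mm square pocket 12 mm deep, its floor 14 mm above the table; a block's top there is 59 mm above the table. Axes as the rack's.
- seat2 (a point): centre of the floor of the rack's seat 2 (the middle one): a 38 mm square pocket 12 mm deep, its floor 14 mm above the table; a block's top there is 59 mm above the table. Axes as the rack's.
- seat3 (a point): centre of the floor of the rack's seat 3 (farthest from the socket): a 38 mm square pocket 12 mm deep, its floor 14 mm above the table; a block's top there is 59 mm above the table. Axes as the rack's.
- gauge: sprung plug gauge, 96 mm, 0.1 kg, z up; origin at the pin's tip when unpressed. From there: steel pin 12 mm across, 0 to 32 (chamfered); collar 30 mm across, 32 to 38; black square handle 16 x 16 mm (faces along x, y), 46 to 96. Starts in the socket, nearly square with the rack, tip 10 mm above the table. Pressed, the pin and collar slide up into the handle: 2.5 N per mm, solid after 8 mm.
- gauge_tip (a point): centre of the end of the gauge's pin. In a clear bore it goes 32 mm below the block's top (collar on the block); in the clogged one dried paint stops it hard 20 mm below the top.
- block_a: one of three outwardly alike steel guide blocks, 36 x 36 mm, 45 tall, 0.35 kg, with an upright 13.5 mm bore (1.5 mm chamfer) in the middle of the top. Origin: centre of the underside; z up; sides along x, y. Loose in any seat of the rack, nearly square with it. In one of the three, dried paint closes the bore 20 mm down; in the others it is clear. Only the gauge tells which.
- block_b: one of three outwardly alike steel guide blocks, 36 x 36 mm, 45 tall, 0.35 kg, with an upright 13.5 mm bore (1.5 mm chamfer) in the middle of the top. Origin: centre of the underside; z up; sides along x, y. Loose in any seat of the rack, nearly square with it. In one of the three, dried paint closes the bore 20 mm down; in the others it is clear. Only the gauge tells which.
- block_c: one of three outwardly alike steel guide blocks, 36 x 36 mm, 45 tall, 0.35 kg, with an upright 13.5 mm bore (1.5 mm chamfer) in the middle of the top. Origin: centre of the underside; z up; sides along x, y. Loose in any seat of the rack, nearly square with it. In one of the three, dried paint closes the bore 20 mm down; in the others it is clear. Only the gauge tells which.
- tin: fixed low open steel tray, outside 150 x 150 mm, walls 32 mm high and 3 mm thick, floor 3 mm above the table. Origin: centre of the underside.
- tape: roll of masking tape lying flat, 96 mm across, 24 tall. Bystander; origin at the underside.
- cap_1: small nozzle cap, 28 mm across, 20 tall. Bystander; origin at the underside.
- cap_2: can cap, 54 mm across, 32 tall. Bystander; origin at the underside.
- scraper: flat scraper, 170 mm long, lying. Bystander; origin at the underside.
- marker: paint marker, 150 mm long, lying. Bystander; origin at the underside.
Things that resemble listed ones, but are neither listed nor needed, are in the scene too. What is shaped like the gauge but red or yellow is not meant.

How it is judged:
By the outcome, as a careful person would: the job done as asked, in the order asked, and still so for the second after the job is handed in, with the robot touching nothing.
It also fails if it takes over 72 s, if anything falls off the work surface, if the arm or the gripper's body presses on something with over 40 N, if the wrist force passes 120 N, or if a joint passes its speed limit or range.

## Working session

There is one attempt and no reset: what is moved stays moved. The work goes in short steps, Python scripts to look and compute and a tool call to move; the robot and the scene stay as the last step left them, time stands still between calls to the robot, and variables do not carry over. Pictures are saved under pics/ and viewed, and the job is handed in when it is done.

Besides the shell and the picture viewer there is one more tool, called after "Call:" in YAML: its name, and indented under it one key for each argument. step_arm: Moves the arm, as the interface text tells. Its arguments: {"type":"object","properties":{"targets":{"type":"array"},"grip":{"type":"number"},"grip_force":{"type":"number"}},"required":["targets"]}

```bash
mkdir -p pics; ls
python3 - <<'E'
from rig import manip
import cv2,numpy as np
print(manip.hold_point_z)
s=manip.get_state();print({k:np.round(v,4).tolist() for k,v in s.items()})
for n in ["top","side","wrist"]:
    p=manip.get_image(n);cv2.imwrite(f"pics/{n}0.png",p["image"][:,:,::-1])
    print(n,p["fx"],p["fy"],p["cx"],p["cy"],np.round(p["pose"],4).tolist(),p.get("shot"))
E
```

```text
pics
0.0187
{'clock': 0.0, 'qpos': [-1.374, 0.2766, 1.5061, -0.0, 1.3607, -0.121], 'qd': [-0.0001, 0.0011, -0.0005, 0.0001, 0.0004, 0.0029], 'effort': [0.0021, -41.6772, -24.5807, -0.0003, 0.0109, 0.0], 'position': [0.1796, -0.5457, 0.2305], 'ee_rot': [-0.1113, -0.6982, -0.1125, 0.6982], 'contact_force': [-0.324, 0.7611, 0.7807], 'moment': [0.0012, 0.0, 0.0219], 'width': 0.0853}
top 469.93925694541997 469.93925694541997 321.51603699094693 241.16421051442208 [[-0.0147, -0.9727, 0.2315, 0.3499], [-0.9999, 0.0134, -0.007, -0.024], [0.0037, -0.2316, -0.9728, 1.0053], [0.0, 0.0, 0.0, 1.0]] 1
side 475.3290072802707 475.3290072802707 319.17723127013323 234.75505184827415 [[-0.9145, -0.1843, 0.3601, 0.2253], [-0.4042, 0.4484, -0.7972, 0.7469], [-0.0145, -0.8747, -0.4845, 0.5472], [0.0, 0.0, 0.0, 1.0]] 2
wrist 426.92097546546637 426.92097546546637 319.1290428089965 244.1085010022986 [[0.3124, -0.9157, -0.2529, 0.2436], [-0.9499, -0.3015, -0.0818, -0.5251], [-0.0014, 0.2658, -0.964, 0.3731], [0.0, 0.0, 0.0, 1.0]] 3
```

View pics/top0.png

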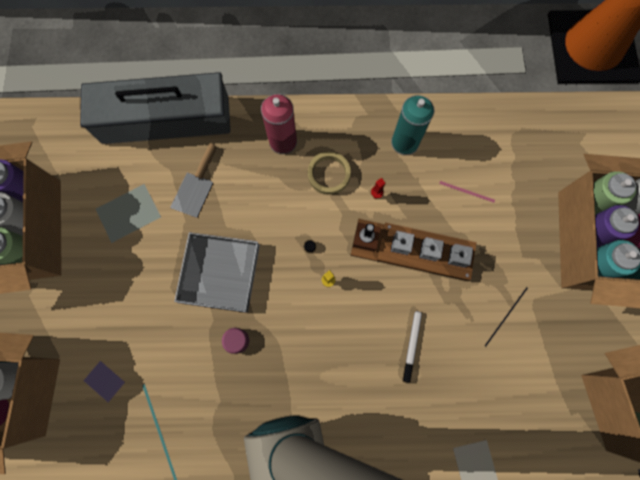

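View pics/side0.png

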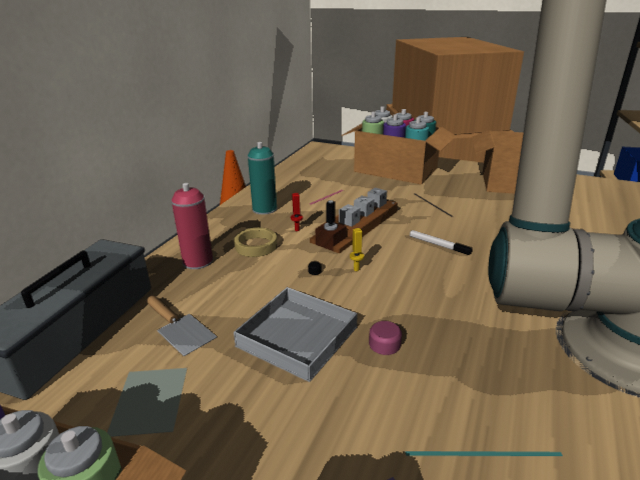

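View pics/wrist0.png

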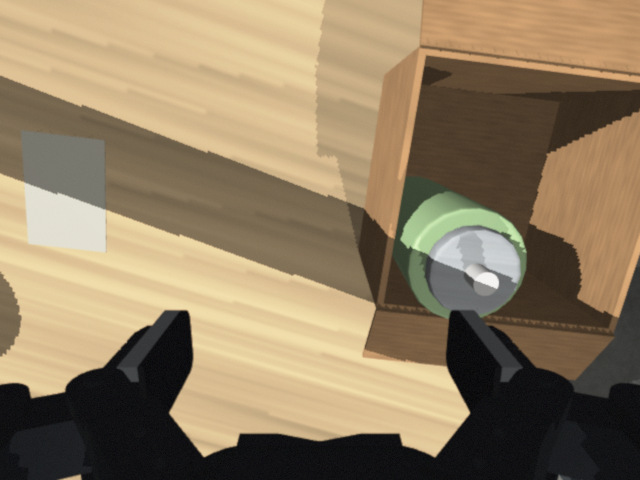

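The top view shows the rack from about (355,240) to (478,262), with its tower at the left. Three objects share the gauge's shape: a black one in the tower at (367,232), a red one at (378,188) and a yellow one at (328,279). The black one is the gauge meant. The tray is at (217,272).

```bash
cat > h.py <<'E'
from rig import manip
import cv2,numpy as np
from scipy.optimize import least_squares
from scipy.spatial.transform import Rotation as R
def proj(p,X):
    T=np.linalg.inv(p["pose"]);X=np.atleast_2d(X);c=X@T[:3,:3].T+T[:3,3]
    return np.c_[p["fx"]*c[:,0]/c[:,2]+p["cx"],p["fy"]*c[:,1]/c[:,2]+p["cy"]]
def ray(p,uv):
    d=np.array([(uv[0]-p["cx"])/p["fx"],(uv[1]-p["cy"])/p["fy"],1.]);return p["pose"][:3,3],p["pose"][:3,:3]@d
def atz(p,uv,z):
    o,d=ray(p,uv);return o+d*(z-o[2])/d[2]
def tri(obs):
    A=[];b=[]
    for p,uv in obs:
        o,d=ray(p,uv);d=d/np.linalg.norm(d);M=np.eye(3)-np.outer(d,d);A.append(M);b.append(M@o)
    return np.linalg.lstsq(np.vstack(A),np.hstack(b),rcond=None)[0]
def Rt():
    q=manip.get_state()["ee_rot"];return R.from_quat([q[1],q[2],q[3],q[0]]).as_matrix()
def save(p,n,scale=1,crop=None):
    im=p["image"][:,:,::-1]
    if crop: x0,y0,x1,y1=crop;im=im[y0:y1,x0:x1]
    cv2.imwrite("pics/"+n,cv2.resize(im,None,fx=scale,fy=scale,interpolation=cv2.INTER_CUBIC))
E
python3 - <<'E'
from h import *
for n in ["top","side"]:
    p=manip.get_image(n)
    if n=="top": save(p,"topcrop.png",4,(300,160,490,300))
    else: save(p,"sidecrop.png",4,(270,170,420,290))
    for t in ["gauge","block_a","rack","tin","socket","seat1","seat3","cap_1","cap_2","tape"]:
        r=manip.search_frame(p,t)
        print(n,t,[(np.round(x["xyz"],3).tolist(),round(x["confidence"],2),np.round(proj(p,x["xyz"])[0]).tolist()) for x in r[:5]])
print(Rt().round(3))
E
```

```text
top gauge [([0.494, -0.044, 0.066], 0.65, [329.0, 280.0]), ([0.685, -0.151, 0.07], 0.58, [378.0, 188.0]), ([0.582, -0.122, 0.07], 0.48, [366.0, 236.0]), ([0.558, -0.219, 0.024], 0.17, [410.0, 252.0])]
top block_a [([0.566, -0.199, 0.059], 0.86, [403.0, 244.0]), ([0.542, -0.319, 0.059], 0.68, [462.0, 255.0]), ([0.557, -0.255, 0.056], 0.67, [430.0, 249.0])]
top rack [([0.562, -0.221, 0.025], 0.58, [410.0, 250.0])]
top tin [([0.524, 0.194, 0.002], 0.91, [218.0, 272.0])]
top socket [([0.557, -0.22, 0.028], 0.77, [411.0, 252.0])]
top seat1 [([0.558, -0.218, 0.026], 0.97, [409.0, 252.0]), ([0.584, -0.12, 0.067], 0.56, [365.0, 235.0])]
top seat3 [([0.558, -0.218, 0.026], 0.97, [409.0, 252.0]), ([0.584, -0.12, 0.067], 0.56, [365.0, 235.0])]
top cap_1 [([0.378, 0.148, 0.034], 0.78, [234.0, 340.0]), ([0.572, -0.004, 0.019], 0.45, [309.0, 247.0])]
top cap_2 [([0.378, 0.148, 0.034], 0.78, [234.0, 340.0]), ([0.572, -0.004, 0.019], 0.45, [309.0, 247.0])]
top tape [([0.739, -0.053, 0.023], 0.68, [330.0, 173.0])]
side gauge [([0.685, -0.149, 0.053], 0.7, [298.0, 212.0]), ([0.494, -0.036, 0.057], 0.6
[... 256 characters left out ...]
, 0.56, [346.0, 232.0])]
side tin [([0.558, -0.147, 0.026], 0.63, [347.0, 232.0])]
side socket [([0.554, -0.153, 0.023], 0.86, [350.0, 232.0]), ([0.71, 0.256, 0.006], 0.54, [183.0, 329.0])]
side seat1 [([0.554, -0.148, 0.027], 0.65, [349.0, 232.0])]
side seat3 [([0.554, -0.148, 0.027], 0.65, [349.0, 232.0])]
side cap_1 [([0.374, 0.165, 0.022], 0.85, [385.0, 340.0]), ([0.574, 0.005, 0.011], 0.52, [314.0, 270.0])]
side cap_2 [([0.374, 0.165, 0.022], 0.85, [385.0, 340.0]), ([0.574, 0.005, 0.011], 0.52, [314.0, 270.0])]
side tape [([0.745, -0.04, 0.019], 0.75, [253.0, 241.0]), ([0.552, -0.244, 0.049], 0.29, [364.0, 206.0])]
[[ 0.     0.313 -0.95 ]
 [-0.    -0.95  -0.313]
 [-1.     0.    -0.   ]]
```

View pics/topcrop.png

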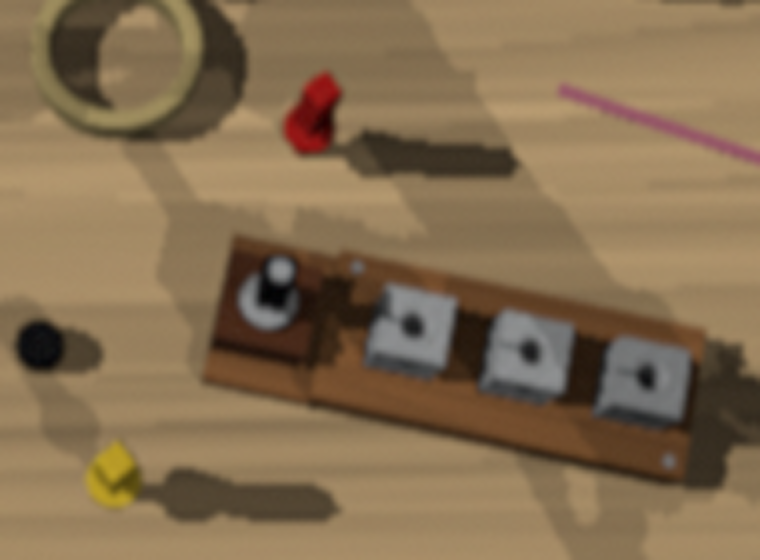

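View pics/sidecrop.png

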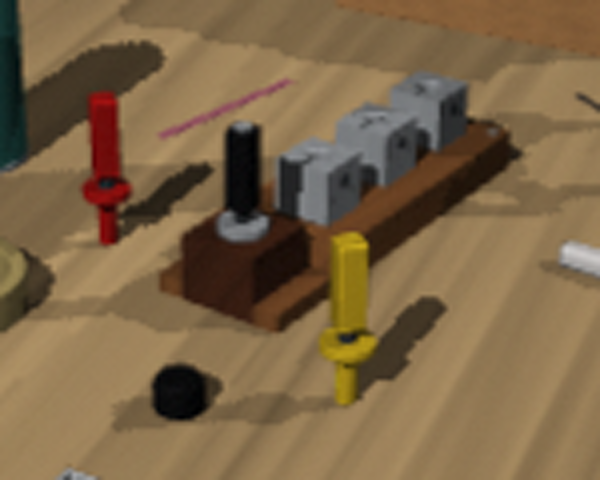

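The enlarged crops confirm it: the black gauge stands in the tower, at (275,290) in the top crop and (240,180) in the side crop. The red and yellow look-alikes stand on the table. I'll move the wrist camera over the rack next, with the jaws along the rack's x.

Call:
step_arm:
  targets:
    - [[-20,-216,-482],-60.5]
    - [[-20,-216,-482],-60.5]
    - [[-20,-216,-482],-60.5]
    - [[-20,-216,-482],-60.5]
    - [[-20,-216,-482],-60.5]
    - [[-20,-216,-482],-60.5]
    - [[-20,-216,-482],-60.5]
    - [[-20,-216,-482],-60.5]
    - [[-20,-216,-482],-60.5]
    - [[-20,-216,-482],-60.5]
    - [[-20,-216,-482],-60.5]
    - [[-20,-216,-482],-60.5]
    - [[-20,-216,-482],-60.5]
    - [[-20,-216,-482],-60.5]

```text
clock: 2.65
position: [0.5692, -0.1912, 0.2512]
ee_rot: [-0.448, -0.547, -0.448, 0.547]
contact_force: [-0.1, 0.0, 0.7]
width: 0.0857
```

Run:
```python
from h import *
p=manip.get_image("wrist");save(p,"w1.png")
for t in ["gauge","block_a"]:
    r=manip.search_frame(p,t)
    print(t,[(np.round(x["xyz"],4).tolist(),round(x["confidence"],2),np.round(proj(p,x["xyz"])[0]).tolist()) for x in r[:5]])
np.save("w1.npy",p,allow_pickle=True)
s=manip.get_state();print(s["position"],s["qpos"],s["clock"],s["contact_force"]);print(Rt().round(4),p["pose"].round(4))
```

```text
gauge [([0.5032, -0.0503, 0.0649], 0.83, [188.0, 41.0]), ([0.5886, -0.1251, 0.102], 0.68, [328.0, 124.0]), ([0.6836, -0.1531, 0.0725], 0.63, [463.0, 136.0])]
block_a [([0.5606, -0.2528, 0.0577], 0.89, [324.0, 286.0]), ([0.547, -0.3106, 0.061], 0.72, [321.0, 351.0]), ([0.5763, -0.199, 0.0554], 0.71, [330.0, 220.0])]
[ 0.56918925 -0.19151111  0.25144106] [-4.40174450e-01  3.04612970e-01  1.41353152e+00 -3.48810478e-04
  1.42343829e+00 -2.41186637e-01] 2.8 [-0.36634208  0.78778147  0.66606641]
[[-1.000e-04  9.803e-01 -1.976e-01]
 [-3.000e-04 -1.976e-01 -9.803e-01]
 [-1.000e+00 -1.000e-04  3.000e-04]] [[ 9.805e-01 -1.893e-01 -5.330e-02  5.826e-01]
 [-1.966e-01 -9.450e-01 -2.614e-01 -1.253e-01]
 [-9.000e-04  2.668e-01 -9.638e-01  3.937e-01]
 [ 0.000e+00  0.000e+00  0.000e+00  1.000e+00]]
```

View pics/w1.png

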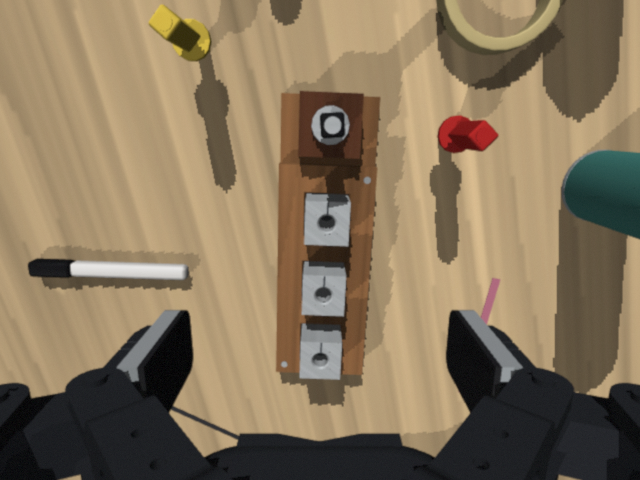

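Run:
```python
from h import *
p=np.load("w1.npy",allow_pickle=True).item()
save(p,"w1c.png",4,(270,85,390,235));save(p,"w1d.png",4,(270,235,390,385))
for uv,z in [((333,125),.106),((327,221),.059),((323,293),.059),((320,359),.059)]: print(atz(p,uv,z).round(4))
```

```text
[ 0.5913 -0.1265  0.106 ]
[ 0.5741 -0.1985  0.059 ]
[ 0.559  -0.2585  0.059 ]
[ 0.5443 -0.319   0.059 ]
```

View pics/w1c.png

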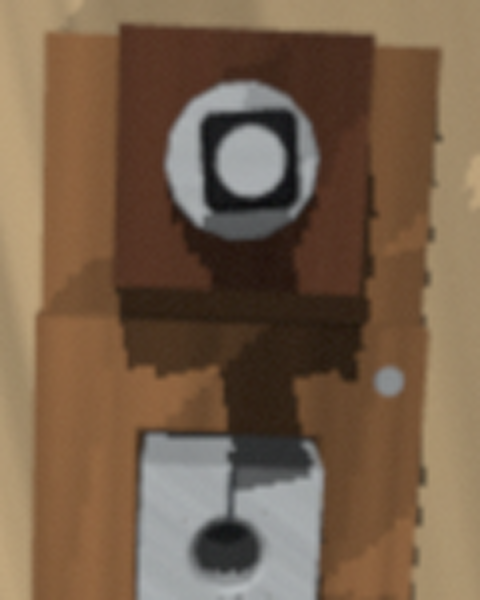

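View pics/w1d.png

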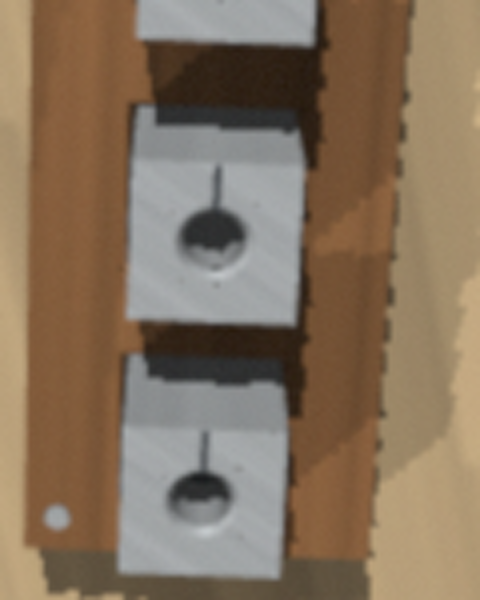

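The wrist view shows the gauge's handle top at (332.8,125). The bores of blocks 1 to 3 are at (326.8,221.8), (323.3,294.5) and (320.3,359.3). The row of bores needs about 2.4° more turn. Next I'll take a second, lower view above the gauge.

Call:
step_arm:
  targets:
    - [[100,9,-67],2.4]
    - [[100,9,-67],2.4]
    - [[100,9,-67],2.4]
    - [[100,9,-67],2.4]
    - [[100,9,-67],2.4]

```text
clock: 3.3
position: [0.5921, -0.1275, 0.1519]
ee_rot: [-0.437, -0.556, -0.436, 0.556]
contact_force: [1.7, -1.1, 0.2]
width: 0.0857
```

Run:
```python
from h import *
p=manip.get_image("wrist");save(p,"w2.png");np.save("w2.npy",p,allow_pickle=True)
save(p,"w2c.png",3,(240,60,440,260))
s=manip.get_state();print(s["position"],s["clock"],s["contact_force"]);print(Rt().round(4),p["pose"].round(4))
```

```text
[ 0.5926451  -0.12802178  0.15280208] 3.35 [-0.51819817 -0.29048228  1.73201246]
[[ 0.0024  0.9714 -0.2376]
 [-0.0016 -0.2376 -0.9714]
 [-1.      0.0027  0.001 ]] [[ 9.715e-01 -2.287e-01 -6.260e-02  6.080e-01]
 [-2.371e-01 -9.362e-01 -2.595e-01 -6.220e-02]
 [ 7.000e-04  2.670e-01 -9.637e-01  2.944e-01]
 [ 0.000e+00  0.000e+00  0.000e+00  1.000e+00]]
```

View pics/w2.png

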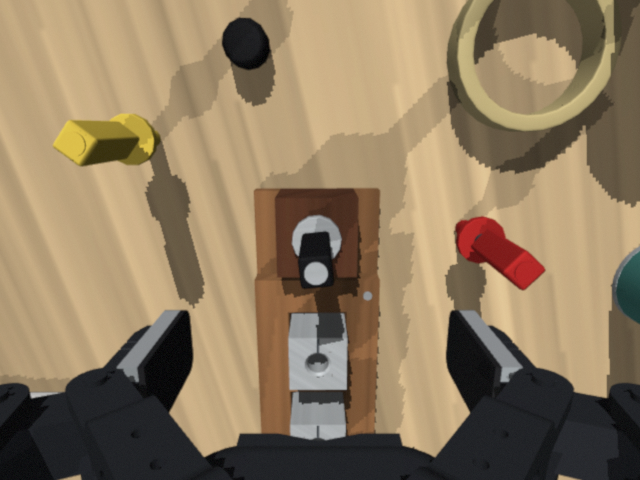

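View pics/w2c.png

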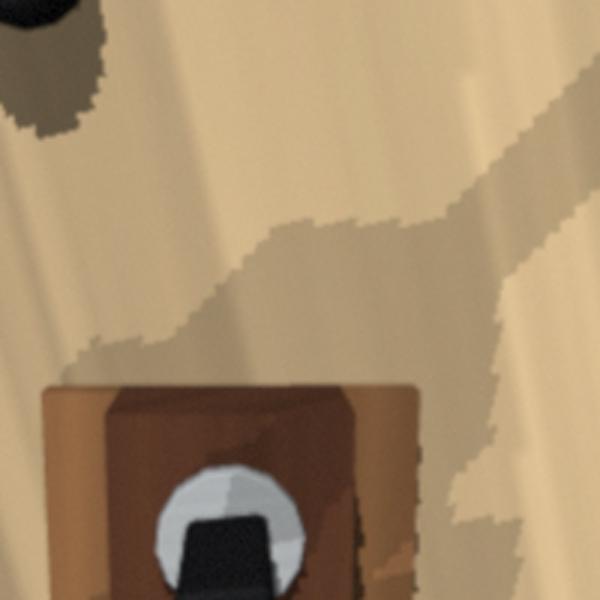

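Run:
```python
from h import *
a=np.load("w1.npy",allow_pickle=True).item();b=np.load("w2.npy",allow_pickle=True).item()
save(b,"w2e.png",5,(250,220,390,400-60))
save(b,"w2f.png",5,(250,300,390,420))
g=tri([(a,(332.75,125)),(b,(316,273))]);b1=tri([(a,(326.75,221.75)),(b,(317,363))])
print("g",g,"b1",b1)
print(atz(b,(316,273),.106),atz(b,(316.5,240),.048),atz(a,(330.5,125),.048),atz(b,(317,363),.059),atz(a,(326.75,221.75),.059))
Rm=Rt();s=manip.get_state()
print(Rm.T@(g-s["position"]))
```

```text
g [ 0.59111062 -0.12640152  0.10558948] b1 [ 0.57371973 -0.198602    0.06085483]
[ 0.59106475 -0.12623157  0.106     ] [ 0.5911106  -0.12576011  0.048     ] [ 0.59118304 -0.12631034  0.048     ] [ 0.57332584 -0.19964089  0.059     ] [ 0.57379171 -0.19905231  0.059     ]
[ 0.04720608 -0.00200383 -0.00125714]
```

View pics/w2e.png

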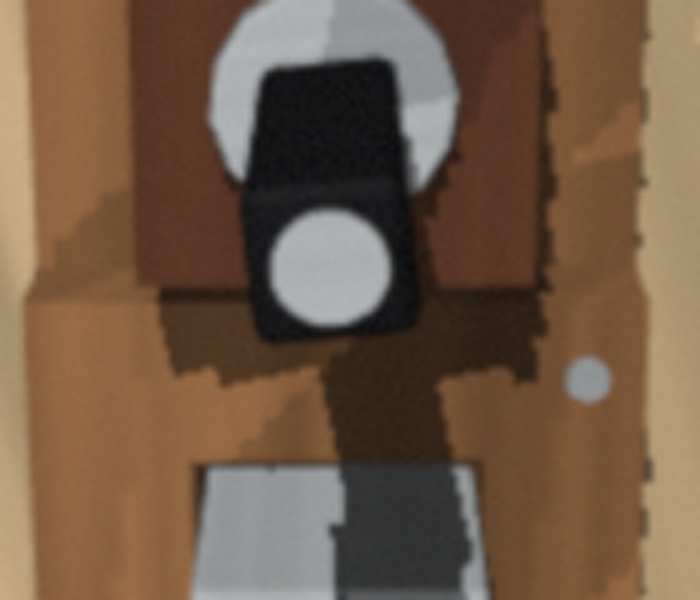

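View pics/w2f.png

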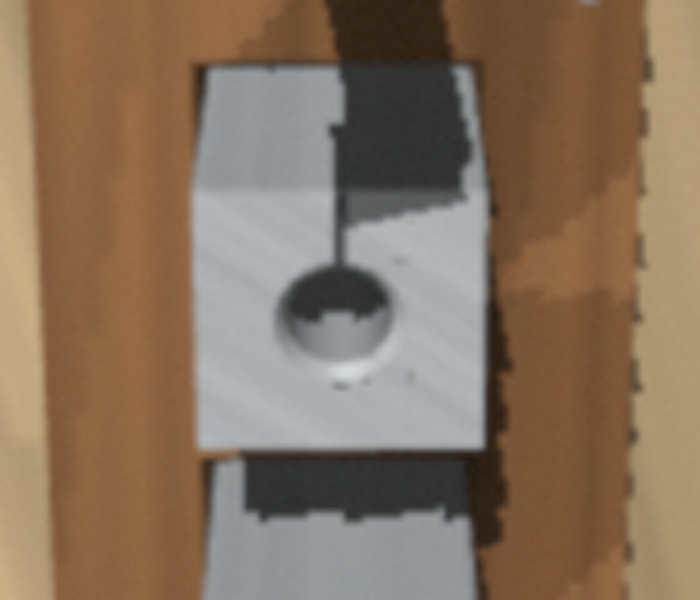

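Triangulation puts the handle top at z = 105.6 mm and the block 1 top at z ≈ 60 mm, both matching the text. The gauge is turned about 5° relative to the jaws. I'll descend with the jaws open and check before closing.

Call:
step_arm:
  targets:
    - [[40,-2,-1],-5]
    - [[80,-2,-1],-5]
    - [[90,-2,-1],-5]
    - [[90,-2,-1],-5]
    - [[90,-2,-1],-5]

```text
clock: 3.85
position: [0.592, -0.1262, 0.0635]
ee_rot: [0.462, 0.537, 0.459, -0.536]
contact_force: [-0.3, -0.6, 0.6]
width: 0.0855
```

Run:
```python
from h import *
p=manip.get_image("wrist");save(p,"w3.png");np.save("w3.npy",p,allow_pickle=True)
s=manip.get_state();print(s["position"],s["clock"],s["contact_force"])
g=np.array([.5911,-.1263,.106]);print((Rt().T@(g-s["position"])*1e3).round(1))
```

```text
[ 0.59220595 -0.12615811  0.06376695] 3.9 [-0.09076701 -0.35796046  0.12279079]
[-42.2  -0.9   0.4]
```

View pics/w3.png

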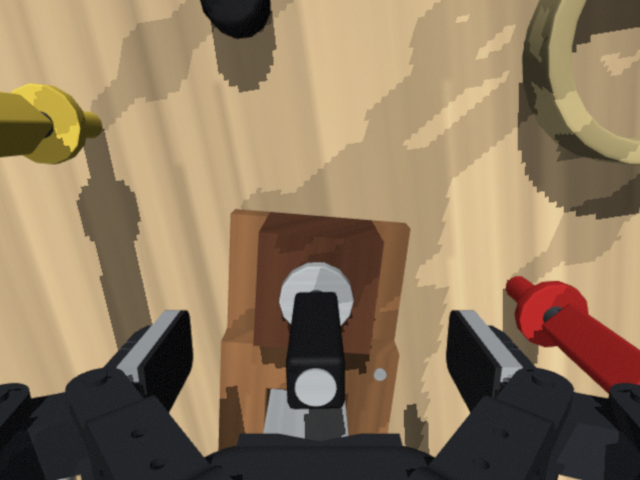

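The handle at (316,385) is aligned and centred between the pads to about 1 mm. I'll close on it now.

Call:
step_arm:
  targets:
    - [[1,-1,0],0]
    - [[1,-1,0],0]
    - [[1,-1,0],0]
    - [[1,-1,0],0]
    - [[1,-1,0],0]
    - [[1,-1,0],0]
    - [[1,-1,0],0]
    - [[1,-1,0],0]
  grip: 1
  grip_force: 60

```text
clock: 4.7
position: [0.5895, -0.1249, 0.0604]
ee_rot: [0.461, 0.537, 0.461, -0.536]
contact_force: [0.8, -0.9, 0.2]
width: 0.0151
```

Call:
step_arm:
  targets:
    - [[-20,0,0],0]
    - [[-50,0,0],0]
    - [[-66,0,0],0]
    - [[-66,0,0],0]
    - [[-66,0,0],0]

```text
clock: 5.2
position: [0.5887, -0.1248, 0.1257]
ee_rot: [-0.46, -0.536, -0.461, 0.537]
contact_force: [-1.2, 0.3, -1.5]
width: 0.0154
```

Run:
```python
from h import *
p=manip.get_image("wrist");save(p,"w4.png");np.save("w4.npy",p,allow_pickle=True)
q=manip.get_image("side");save(q,"s4.png",4,(270,150,420,290))
s=manip.get_state();print(s["position"],s["clock"],s["contact_force"],s["width"]);print(Rt().round(4))
d=np.array([.5735-.5911,-.199+.1263,0]);print(Rt().T@d)
# calibration: gauge (camera) collar predicted?
```

```text
[ 0.58811288 -0.12453184  0.12470146] 5.3 [-0.6208971  -0.67114395 -1.32292707] 0.015121238902608745
[[-3.000e-03  9.885e-01 -1.511e-01]
 [ 9.000e-04 -1.511e-01 -9.885e-01]
 [-1.000e+00 -3.100e-03 -5.000e-04]]
[-1.47193544e-05 -6.41024892e-03  7.45248851e-02]
```

View pics/w4.png

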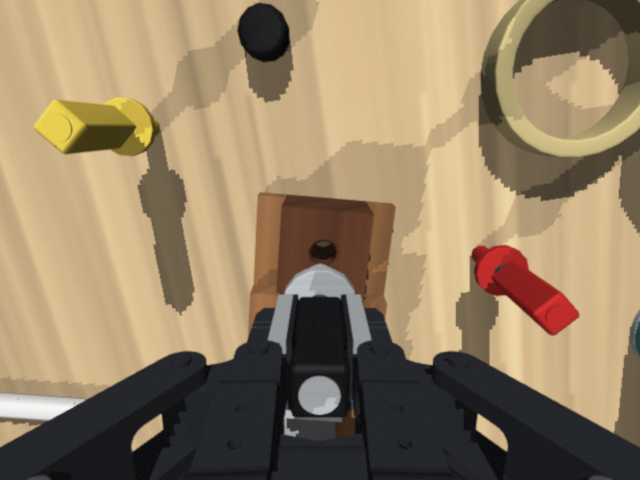

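View pics/s4.png

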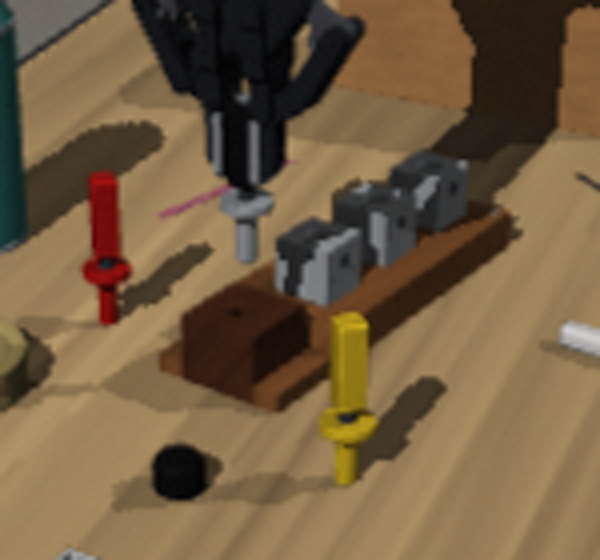

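Run:
```python
from h import *
p=np.load("w4.npy",allow_pickle=True).item()
save(p,"w4c.png",5,(260,225,380,345))
print("socket",atz(p,(322.2,252),.042))
P=np.array([.58811,-.12453,.1247]);Rm=Rt()
g=atz(p,(320,395),.1703);print("gauge",g,(Rm.T@(g-P)*1e3).round(1))
# project collar circle for hypotheses
for dz in (-2,0,2,4):
    c=P+Rm@np.array([0,0,dz/1e3]); 
    th=np.linspace(0,2*np.pi,90);
    for h,z in (("top",.1123),("bot",.1063)):
        uv=proj(p,np.c_[c[0]+.015*np.cos(th),c[1]+.015*np.sin(th),0*th+z]);print(dz,h,uv[:,0].min().round(1),uv[:,0].max().round(1),uv[:,1].min().round(1))
```

```text
socket [ 0.59043941 -0.12488863  0.042     ]
gauge [ 0.58892246 -0.12600475  0.1703    ] [-45.6   0.9   1.3]
-2 top 279.0 355.5 261.5
-2 bot 280.4 354.3 256.9
0 top 279.2 355.4 266.5
0 bot 280.5 354.2 261.7
2 top 279.3 355.2 271.4
2 bot 280.6 354.1 266.5
4 top 279.4 355.1 276.3
4 bot 280.7 354.0 271.2
```

View pics/w4c.png

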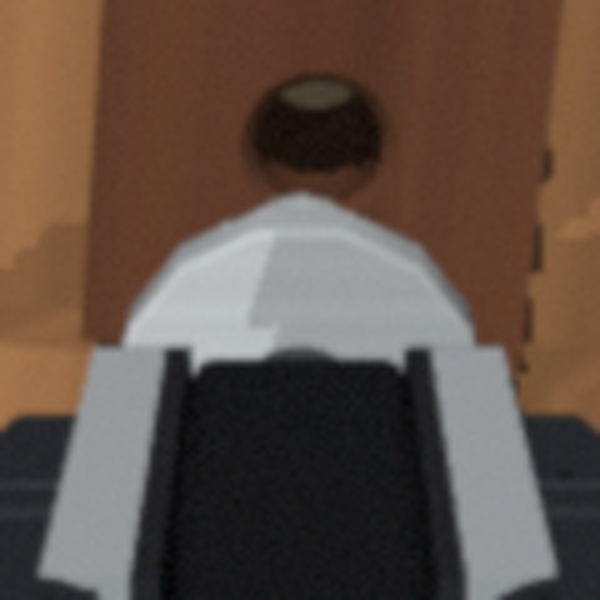

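The gauge is held and clear of the socket. Its collar tip is at about (320,264), and the empty socket mouth is visible at (323,252). I'll hover over block 1 with the tip about 30 mm above it, where the bore stays visible past the collar.

Call:
step_arm:
  targets:
    - [[-15,0,0],0]
    - [[-15,-2,35],0]
    - [[-15,-4,75],0]
    - [[-15,-4,75],0]
    - [[-15,-4,75],0]
    - [[-15,-4,75],0]

```text
clock: 5.9
position: [0.5735, -0.1975, 0.1403]
ee_rot: [-0.46, -0.536, -0.461, 0.537]
contact_force: [-0.0, 0.6, -0.6]
width: 0.0152
```

```bash
cat >> h.py <<'E'
def look(n,crop=(240,200,400,320)):
    p=manip.get_image("wrist");save(p,n+".png",5 if crop else 1,crop);np.save(n+".npy",p,allow_pickle=True)
    s=manip.get_state();print(np.round(s["position"],4),s["clock"],np.round(s["contact_force"],1),s["width"])
    return p,s
def rel(p,s,uv,z,off=(1.0,1.25)):
    Rm=Rt();b=atz(p,uv,z);d=Rm.T@(b-s["position"])*1e3
    print("bore cam",b.round(4),"move y,z",round(d[1]-off[0],2),round(d[2]-off[1],2), "tool x tilt",Rm[:,0].round(4))
E
python3 - <<'E'
from h import *
look("w5")
E
```

```text
[ 0.5737 -0.1973  0.1405] 5.95 [ 0.6 -0.5 -1.3] 0.014981157637549744
```

View pics/w5.png

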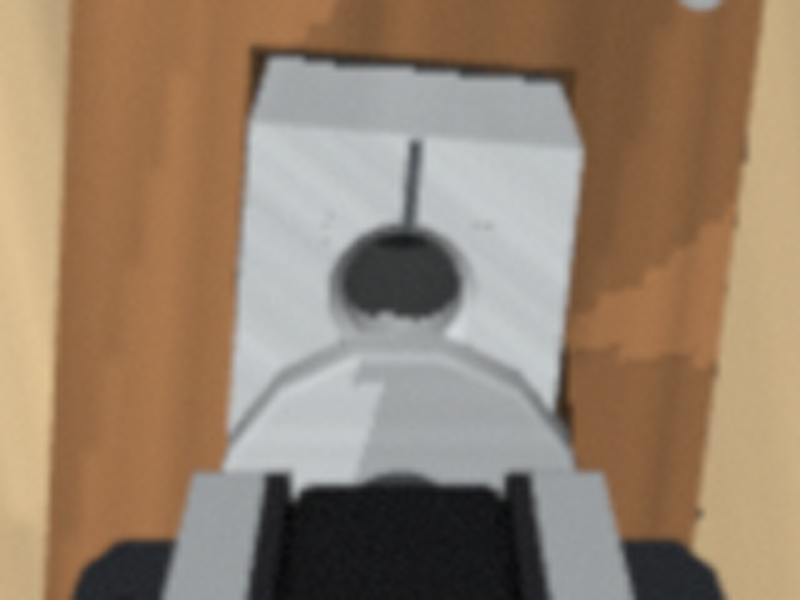

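Run:
```python
from h import *
p=np.load("w5.npy",allow_pickle=True).item();s=manip.get_state()
rel(p,s,(320,256.6),.059)
q=np.load("w4.npy",allow_pickle=True).item()
s4=dict(position=np.array([.58811,-.12453,.1247]))
rel(q,s4,(323,251.8),.042)
# model circle check
b=atz(p,(320,256.6),.059);th=np.linspace(0,2*np.pi,90)
uv=proj(p,np.c_[b[0]+.00825*np.cos(th),b[1]+.00825*np.sin(th),0*th+.059]);print((uv.min(0)-[240,200])*5,(uv.max(0)-[240,200])*5)
```

```text
bore cam [ 0.5736 -0.1992  0.059 ] move y,z -0.62 0.75 tool x tilt [-0.0014  0.0012 -1.    ]
bore cam [ 0.5909 -0.1248  0.042 ] move y,z 1.93 -1.28 tool x tilt [-0.0014  0.0012 -1.    ]
[324.77245025 210.35606201] [475.24845375 354.27519542]
```

Bore 1 is at (320,256.6), so I need a shift of about y −0.6, z +0.75. I'll descend in stages and check the force at each.

Call:
step_arm:
  targets:
    - [[10,-0.6,0.7],0]
    - [[22,-0.6,0.7],0]
    - [[28,-0.6,0.7],0]
    - [[31,-0.6,0.7],0]
    - [[33.5,-0.6,0.7],0]
    - [[35.5,-0.6,0.7],0]
    - [[35.5,-0.6,0.7],0]

```text
clock: 6.65
position: [0.5734, -0.1991, 0.1057]
ee_rot: [-0.461, -0.536, -0.461, 0.536]
contact_force: [-1.0, -0.1, -0.7]
width: 0.0153
```

Run:
```python
from h import *
look("w6")
```

```text
[ 0.5734 -0.1991  0.1059] 6.7 [-0.3  0.4 -0.6] 0.01517498256614265
```

View pics/w6.png

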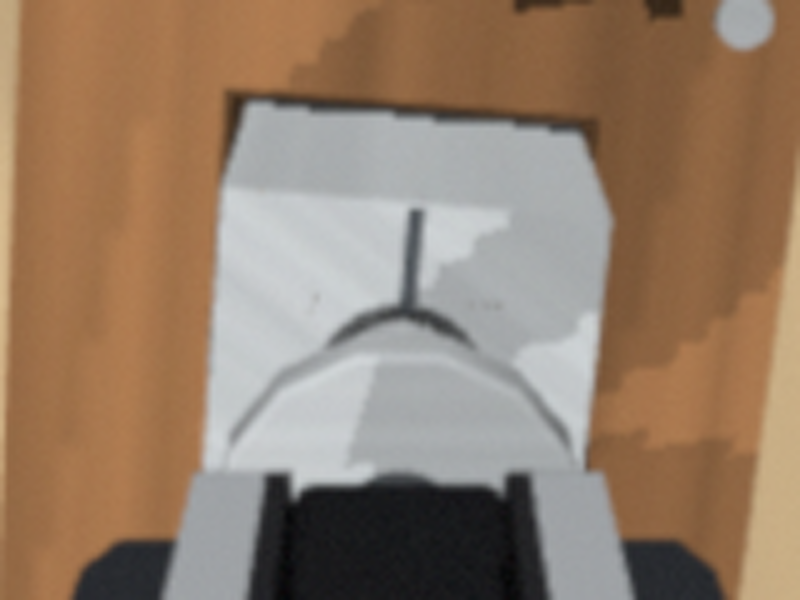

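There is no contact force and the tip is about 3.5 mm into the chamfer and bore, so I'll go deeper.

Call:
step_arm:
  targets:
    - [[3,0,0],0]
    - [[6,0,0],0]
    - [[9,0,0],0]
    - [[12,0,0],0]
    - [[15,0,0],0]
    - [[18,0,0],0]
    - [[20,0,0],0]
    - [[20,0,0],0]

```text
clock: 7.5
position: [0.5731, -0.1989, 0.0854]
ee_rot: [-0.46, -0.536, -0.461, 0.537]
contact_force: [-0.3, -0.4, -1.7]
width: 0.0158
```

Call:
step_arm:
  targets:
    - [[3,0,0],0]
    - [[6,0,0],0]
    - [[8,0,0],0]
    - [[10,0,0],0]
    - [[11,0,0],0]
    - [[12,0,0],0]
    - [[12,0,0],0]

```text
clock: 8.2
position: [0.5733, -0.199, 0.0749]
ee_rot: [0.461, 0.536, 0.461, -0.536]
contact_force: [-2.1, 0.5, 7.0]
width: 0.0153
```

Run:
```python
from h import *
look("w7")
```

```text
[ 0.5733 -0.199   0.075 ] 8.25 [-2.7  0.6  7.3] 0.015296907326830122
```

View pics/w7.png

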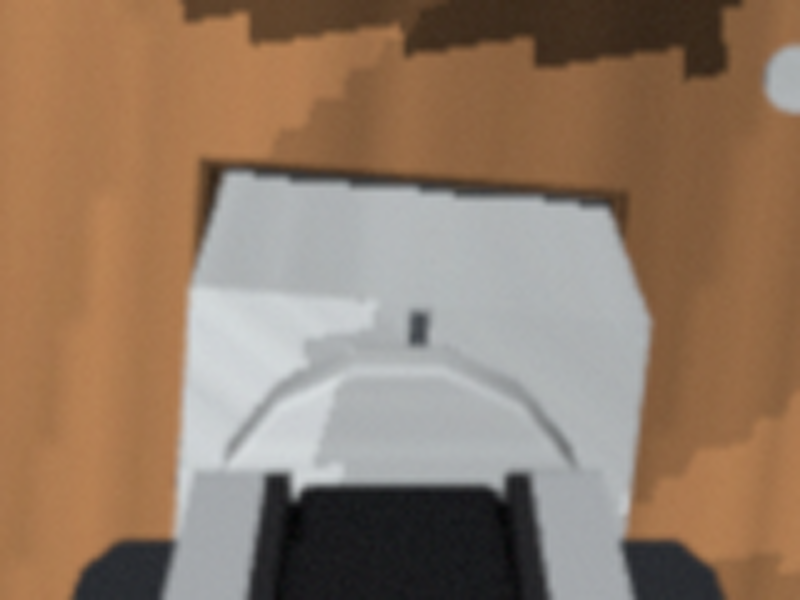

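With the collar seated on block 1 and about 8 N of spring force at TCP z = 75 mm (a clog would have stopped it at about 89), block 1 is clear. Block 2 is next.

Call:
step_arm:
  targets:
    - [[-10,0,0],0]
    - [[-35,0,0],0]
    - [[-66,0,0],0]
    - [[-66,-3,31],0]
    - [[-66,-5.5,62],0]
    - [[-66,-5.5,62],0]
    - [[-66,-5.5,62],0]
    - [[-66,-5.5,62],0]

```text
clock: 9.05
position: [0.5584, -0.2587, 0.1396]
ee_rot: [0.46, 0.537, 0.461, -0.536]
contact_force: [0.1, 0.2, -1.2]
width: 0.0154
```

Run:
```python
from h import *
look("w8")
```

```text
[ 0.5585 -0.2586  0.1396] 9.1 [ 0.3 -0.4 -1. ] 0.01558181460011652
```

View pics/w8.png

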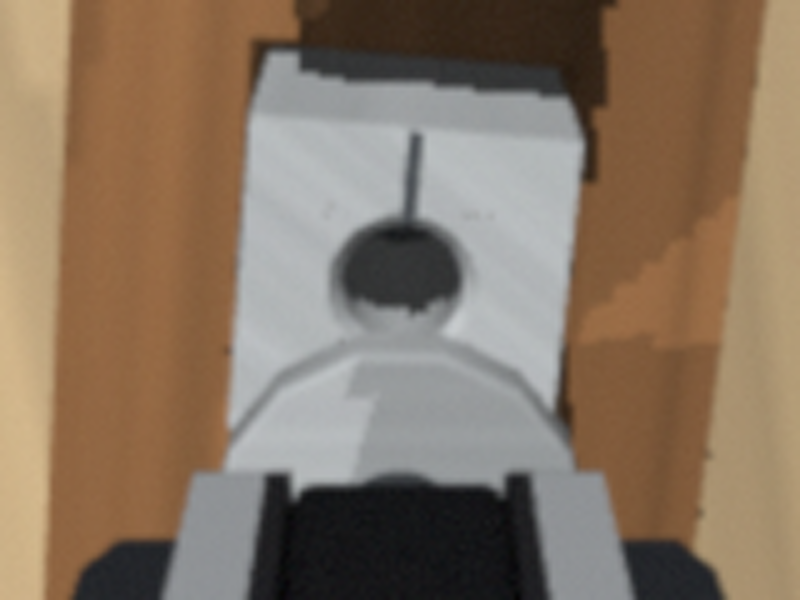

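Run:
```python
from h import *
p=np.load("w8.npy",allow_pickle=True).item();s=manip.get_state()
rel(p,s,(320.2,255),.059)
```

```text
bore cam [ 0.559  -0.2594  0.059 ] move y,z -0.37 -0.4 tool x tilt [-4.e-04  8.e-04 -1.e+00]
```

The bore is under the tip to within about 0.5 mm, so I'll go straight down in stages.

Call:
step_arm:
  targets:
    - [[10,0,0],0]
    - [[22,0,0],0]
    - [[28,0,0],0]
    - [[31,0,0],0]
    - [[33,0,0],0]
    - [[34.5,0,0],0]
    - [[34.5,0,0],0]

```text
clock: 9.8
position: [0.5585, -0.2596, 0.1053]
ee_rot: [-0.461, -0.536, -0.461, 0.536]
contact_force: [0.0, -0.1, 0.1]
width: 0.0147
```

Call:
step_arm:
  targets:
    - [[3,0,0],0]
    - [[6,0,0],0]
    - [[9,0,0],0]
    - [[12,0,0],0]
    - [[15,0,0],0]
    - [[18,0,0],0]
    - [[20,0,0],0]
    - [[20,0,0],0]

```text
clock: 10.6
position: [0.5583, -0.2594, 0.0849]
ee_rot: [-0.46, -0.536, -0.461, 0.537]
contact_force: [-0.4, 0.3, -1.3]
width: 0.0151
```

Past the clog depth with no force. Now down to the collar.

Call:
step_arm:
  targets:
    - [[3,0,0],0]
    - [[6,0,0],0]
    - [[8,0,0],0]
    - [[10,0,0],0]
    - [[11,0,0],0]
    - [[12,0,0],0]
    - [[12,0,0],0]

```text
clock: 11.3
position: [0.5585, -0.2595, 0.0746]
ee_rot: [0.461, 0.536, 0.46, -0.536]
contact_force: [-2.4, 1.3, 7.6]
width: 0.0151
```

Run:
```python
from h import *
look("w9")
```

```text
[ 0.5585 -0.2595  0.0746] 11.35 [-1.5  1.2  8. ] 0.015378107324307177
```

View pics/w9.png

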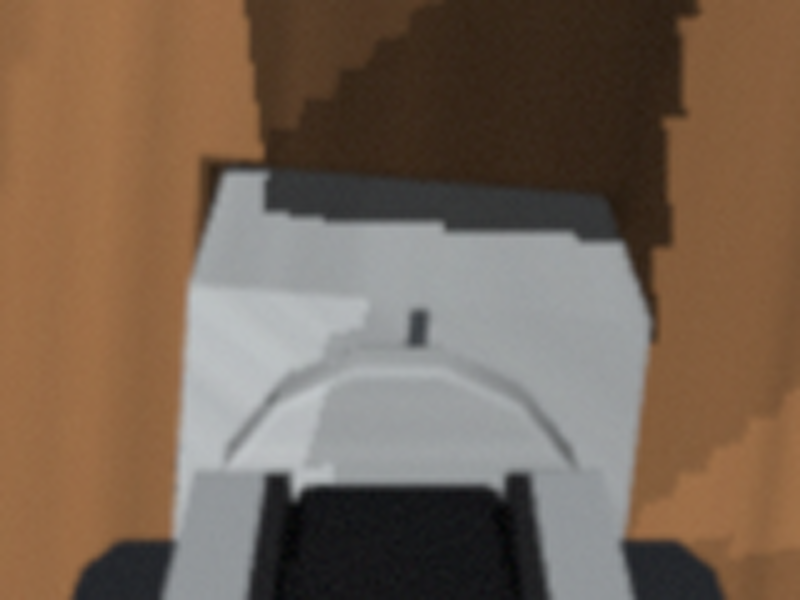

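Block 2 shows the same result, with the collar on the block and about 8 N, so it is clear. Block 3 still has to be tried.

Call:
step_arm:
  targets:
    - [[-10,0,0],0]
    - [[-35,0,0],0]
    - [[-66,0,0],0]
    - [[-66,-3,31],0]
    - [[-66,-5.5,62],0]
    - [[-66,-5.5,62],0]
    - [[-66,-5.5,62],0]
    - [[-66,-5.5,62],0]

```text
clock: 12.15
position: [0.5436, -0.3191, 0.139]
ee_rot: [0.46, 0.537, 0.461, -0.536]
contact_force: [0.9, -0.7, -0.2]
width: 0.015
```

Run:
```python
from h import *
p,s=look("w10")
rel(p,s,(320.2,255),.059)
```

```text
[ 0.5437 -0.3189  0.139 ] 12.2 [0.6 0.3 0.2] 0.015229370076924405
bore cam [ 0.5441 -0.3196  0.059 ] move y,z -0.37 -0.6 tool x tilt [-5.e-04  9.e-04 -1.e+00]
```

View pics/w10.png

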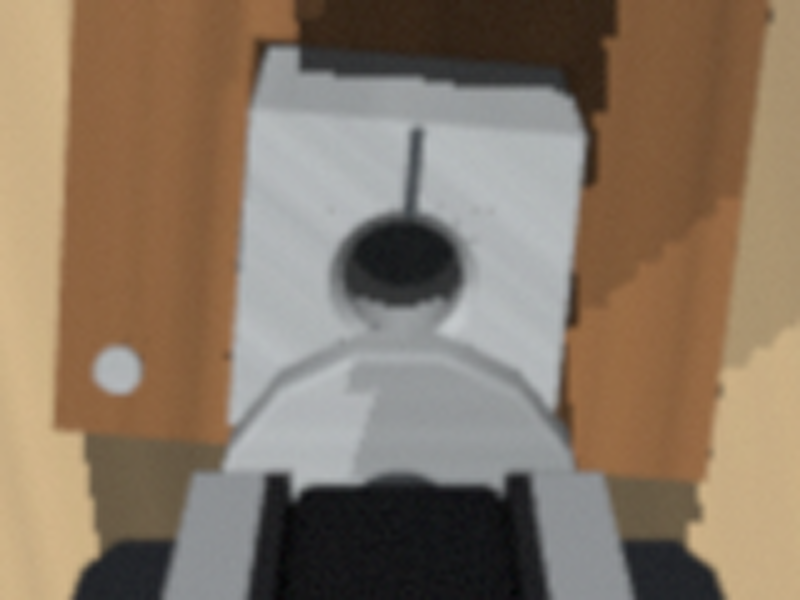

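The bore centre is at about (320.4,254), 0.4 mm short in tool z compared with block 2. I'll descend with a small correction.

Call:
step_arm:
  targets:
    - [[10,0.2,-0.5],0]
    - [[22,0.2,-0.5],0]
    - [[28,0.2,-0.5],0]
    - [[30,0.2,-0.5],0]
    - [[32,0.2,-0.5],0]
    - [[34,0.2,-0.5],0]
    - [[34,0.2,-0.5],0]

```text
clock: 12.9
position: [0.544, -0.3195, 0.1052]
ee_rot: [-0.461, -0.536, -0.461, 0.536]
contact_force: [0.2, 0.8, -1.0]
width: 0.0154
```

Call:
step_arm:
  targets:
    - [[3,0,0],0]
    - [[6,0,0],0]
    - [[9,0,0],0]
    - [[12,0,0],0]
    - [[14,0,0],0]
    - [[16,0,0],0]
    - [[18,0,0],0]
    - [[19,0,0],0]
    - [[19,0,0],0]

```text
clock: 13.8
position: [0.544, -0.3195, 0.0873]
ee_rot: [-0.461, -0.536, -0.46, 0.536]
contact_force: [-1.4, 1.2, 6.7]
width: 0.0149
```

Run:
```python
from h import *
look("w11")
```

```text
[ 0.544  -0.3195  0.0874] 13.85 [-2.5  1.1  5.7] 0.015184976471098687
```

View pics/w11.png

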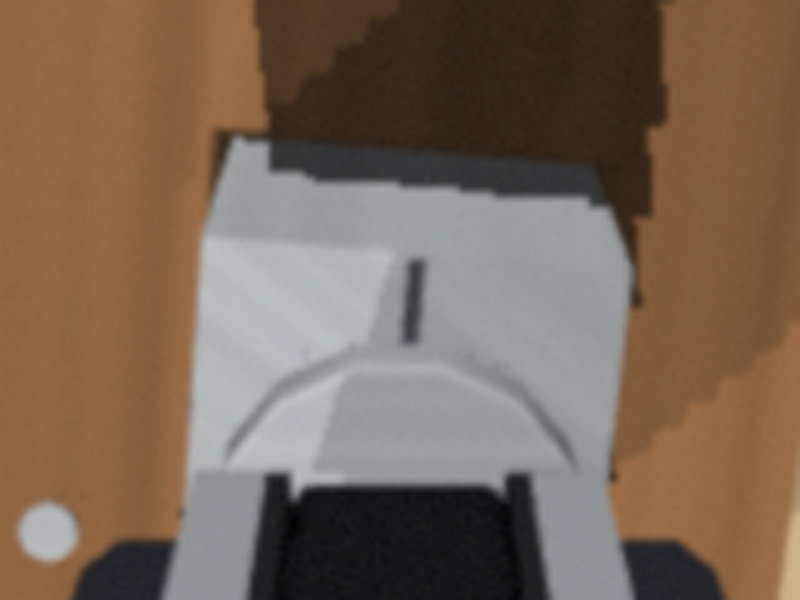

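Call:
step_arm:
  targets:
    - [[1,0,0],0]
    - [[2,0,0],0]
    - [[2,0,0],0]

```text
clock: 14.15
position: [0.544, -0.3196, 0.086]
ee_rot: [0.461, 0.536, 0.46, -0.536]
contact_force: [-2.3, 0.9, 8.9]
width: 0.0153
```

The force rose with the spring's stiffness, so it is a hard stop 20 mm down and block 3 is the clogged one. I'll take the gauge back to hover over the socket.

Call:
step_arm:
  targets:
    - [[-10,0,0],0]
    - [[-30,0,0],0]
    - [[-56,0,0],0]
    - [[-56,4,-48],0]
    - [[-56,8,-96],0]
    - [[-56,12,-144],0]
    - [[-50,16.6,-192],0]
    - [[-40,16.6,-199.6],0]
    - [[-38,16.6,-199.6],0]
    - [[-38,16.6,-199.6],0]
    - [[-38,16.6,-199.6],0]

```text
clock: 15.25
position: [0.5906, -0.1264, 0.1224]
ee_rot: [-0.461, -0.537, -0.46, 0.537]
contact_force: [-0.2, -0.1, -1.1]
width: 0.0153
```

Run:
```python
from h import *
p,s=look("w12")
```

```text
[ 0.5906 -0.1265  0.1226] 15.3 [ 0.3 -0.4 -1.7] 0.015450852449234187
```

View pics/w12.png

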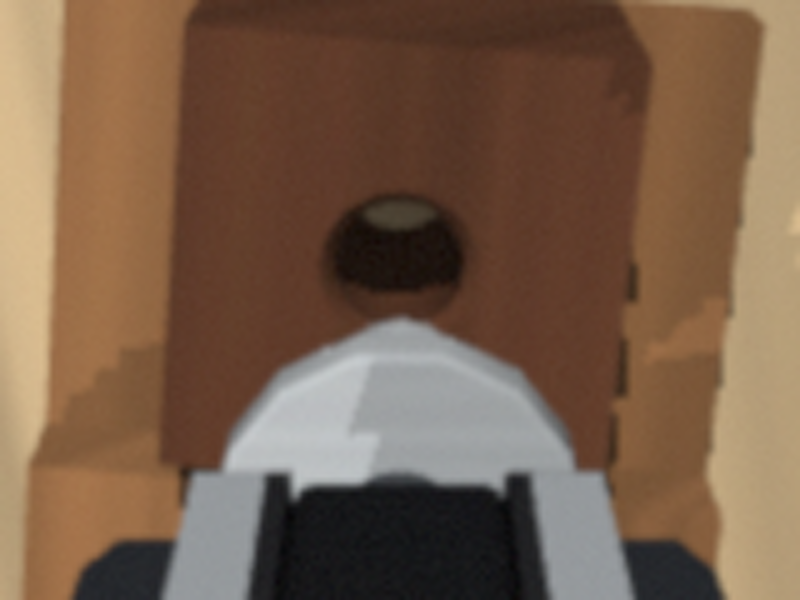

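Run:
```python
from h import *
p=np.load("w12.npy",allow_pickle=True).item();s=manip.get_state()
rel(p,s,(319,251.4),.042)
b=atz(p,(319,251.4),.042);print((Rt().T@(b-s["position"])*1e3).round(2))
```

```text
bore cam [ 0.5908 -0.1251  0.042 ] move y,z -1.08 -2.73 tool x tilt [ 6.e-04 -8.e-04 -1.e+00]
[ 8.056e+01 -8.000e-02 -1.480e+00]
```

Call:
step_arm:
  targets:
    - [[8,-0.4,-2.4],0]
    - [[18,-0.4,-2.4],0]
    - [[25,-0.4,-2.4],0]
    - [[29,-0.4,-2.4],0]
    - [[32,-0.4,-2.4],0]
    - [[34,-0.4,-2.4],0]
    - [[34,-0.4,-2.4],0]

```text
clock: 16.0
position: [0.5909, -0.1232, 0.0884]
ee_rot: [-0.462, -0.536, -0.46, 0.537]
contact_force: [0.1, -3.1, -0.4]
width: 0.0152
```

Run:
```python
from h import *
p,s=look("w13")
```

```text
[ 0.5909 -0.1232  0.0885] 16.05 [ 0.2 -3.8 -0.7] 0.01499933813912499
```

View pics/w13.png

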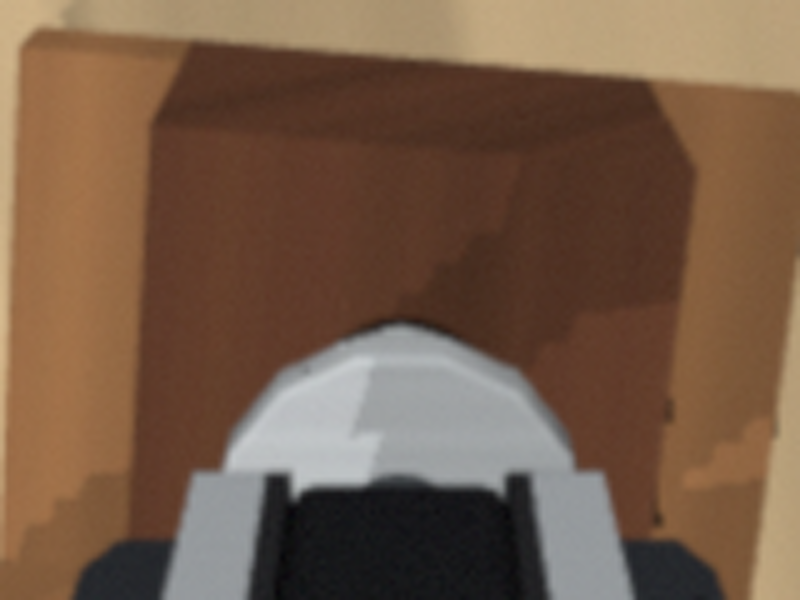

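The pin is in the mouth but rubs the +y wall with about 3.5 N sideways. I'll ease back 1.5 mm and go down.

Call:
step_arm:
  targets:
    - [[0,0,1.5],0]
    - [[4,0,1.5],0]
    - [[8,0,1.5],0]
    - [[12,0,1.5],0]
    - [[16,0,1.5],0]
    - [[19,0,1.5],0]
    - [[22,0,1.5],0]
    - [[22,0,1.5],0]

```text
clock: 16.85
position: [0.5903, -0.1238, 0.0659]
ee_rot: [-0.461, -0.536, -0.461, 0.537]
contact_force: [0.4, -2.0, -0.6]
width: 0.0153
```

Call:
step_arm:
  targets:
    - [[1,0,0.8],0]
    - [[3,0,0.8],0]
    - [[5,0,0.8],0]
    - [[6,0,0.8],0]
    - [[7,0,0.8],0]
    - [[7,0,0.8],0]

```text
clock: 17.45
position: [0.59, -0.1242, 0.0596]
ee_rot: [0.46, 0.536, 0.461, -0.536]
contact_force: [-0.7, 1.6, 3.2]
width: 0.0156
```

Run:
```python
from h import *
p,s=look("w14")
```

```text
[ 0.59   -0.1243  0.0596] 17.5 [-1.3  1.1  2.7] 0.015281440908576045
```

View pics/w14.png

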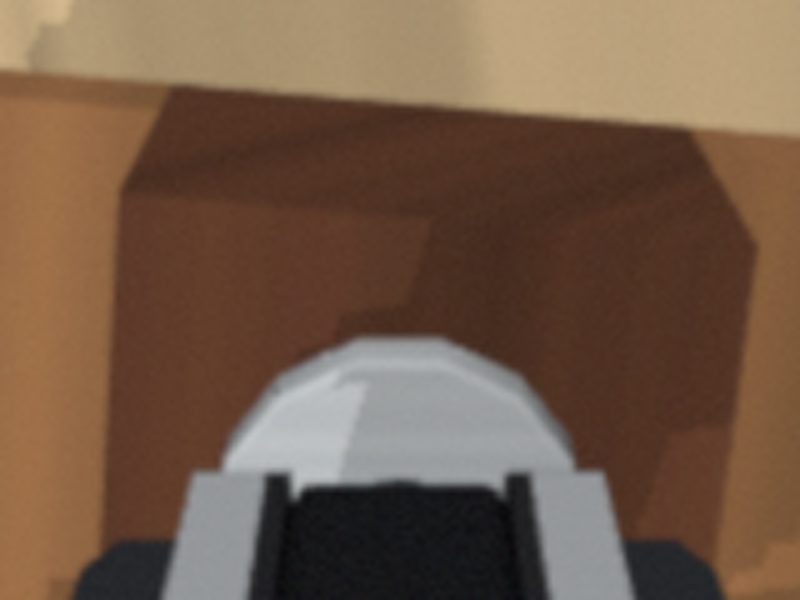

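The gauge is seated with the collar on the mouth and about 4 N on the spring. I'll release it and rise.

Call:
step_arm:
  targets:
    - [[0,0,0],0]
    - [[0,0,0],0]
    - [[0,0,0],0]
    - [[0,0,0],0]
    - [[0,0,0],0]
    - [[0,0,0],0]
  grip: 0

```text
clock: 18.1
position: [0.5902, -0.1246, 0.0592]
ee_rot: [-0.461, -0.536, -0.461, 0.536]
contact_force: [-0.6, 0.1, -0.4]
width: 0.0857
```

Call:
step_arm:
  targets:
    - [[-20,0,0],0]
    - [[-50,0,0],0]
    - [[-90,0,0],0]
    - [[-90,0,0],5]
    - [[-90,0,0],5]
    - [[-90,0,0],5]

```text
clock: 18.7
position: [0.5895, -0.1243, 0.1487]
ee_rot: [-0.437, -0.555, -0.438, 0.556]
contact_force: [-0.3, 0.8, 0.1]
width: 0.0854
```

Run:
```python
from h import *
p,s=look("w15",None);q=manip.get_image("side");save(q,"s15.png",4,(270,150,420,290))
```

```text
[ 0.5893 -0.1243  0.1482] 18.75 [-0.1  0.9  0.9] 0.08541757154951242
```

View pics/w15.png

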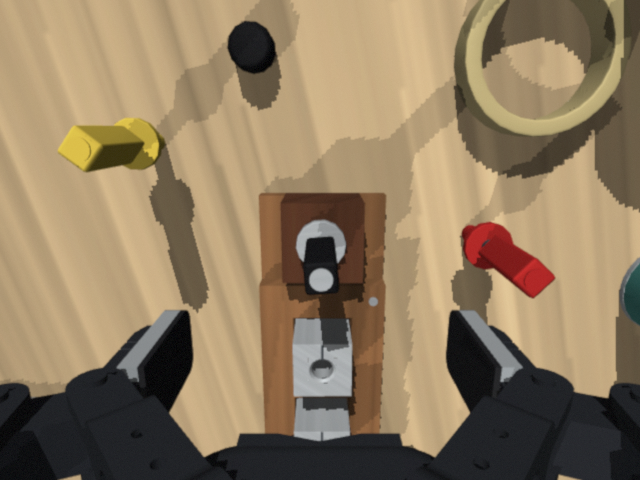

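View pics/s15.png

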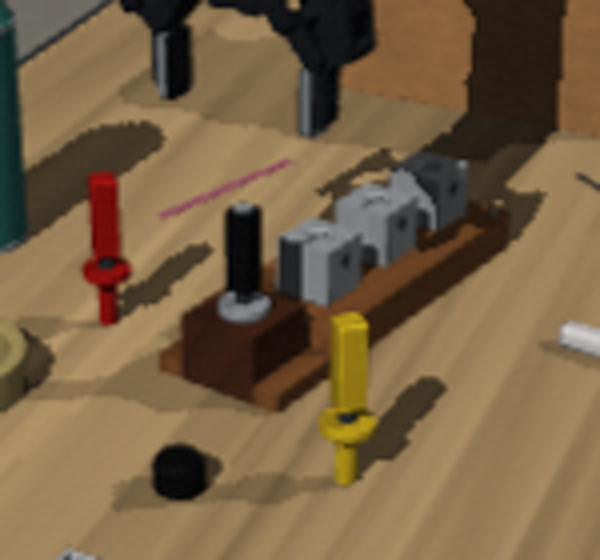

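The gauge is home, with its collar on the tower at (320,243) in the wrist view. Now I'll go over block 3 with the jaws along the rack's x.

Call:
step_arm:
  targets:
    - [[0,1,50],0]
    - [[0,1,100],0]
    - [[0,2,150],0]
    - [[10,2.5,190],0]
    - [[35,2.5,200],0]
    - [[45,2.5,200],0]
    - [[45,2.5,200],0]
    - [[45,2.5,200],0]

```text
clock: 19.6
position: [0.5455, -0.3182, 0.1041]
ee_rot: [0.437, 0.556, 0.438, -0.556]
contact_force: [0.7, 0.0, -0.3]
width: 0.0852
```

Run:
```python
from h import *
p,s=look("w16",None)
print(Rt().round(4))
```

```text
[ 0.546  -0.3184  0.1049] 19.65 [-0.8 -0.   0.4] 0.08521095191664314
[[ 6.000e-04  9.720e-01 -2.351e-01]
 [-1.000e-04 -2.351e-01 -9.720e-01]
 [-1.000e+00  7.000e-04 -1.000e-04]]
```

View pics/w16.png

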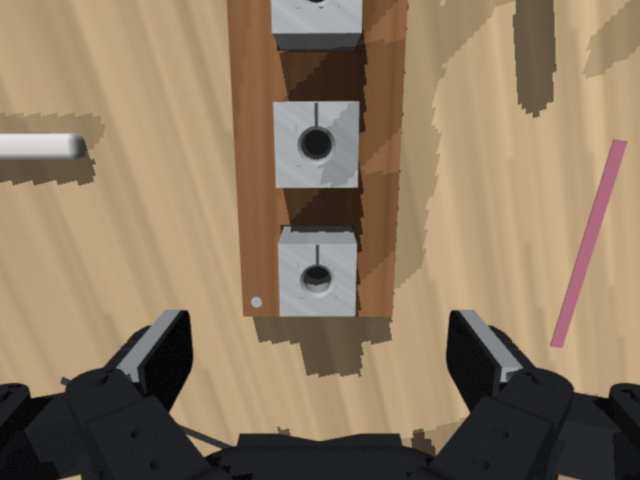

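Block 3 at (317,280) is square with the jaws and about 1.6 mm off centre. I'll descend and grip it.

Call:
step_arm:
  targets:
    - [[30,-1.6,1],0]
    - [[55,-1.6,1],0]
    - [[66,-1.6,1],0]
    - [[71,-1.6,1],0]
    - [[71,-1.6,1],0]
    - [[71,-1.6,1],0]

```text
clock: 20.25
position: [0.5445, -0.3204, 0.0346]
ee_rot: [0.438, 0.556, 0.436, -0.556]
contact_force: [-0.1, -0.3, -0.0]
width: 0.0855
```

Run:
```python
from h import *
p,s=look("w17",None)
```

```text
[ 0.5444 -0.3206  0.0347] 20.3 [ 0.6 -0.1 -0.5] 0.08532663295826527
```

View pics/w17.png

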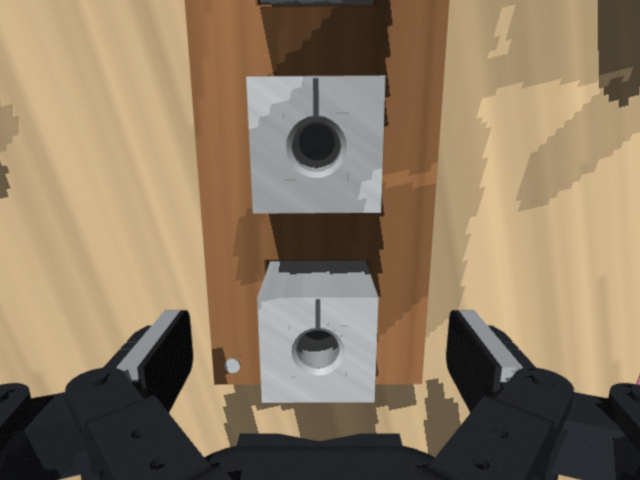

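Call:
step_arm:
  targets:
    - [[1,0,-0.8],0]
    - [[1,0,-0.8],0]
    - [[1,0,-0.8],0]
    - [[1,0,-0.8],0]
    - [[1,0,-0.8],0]
    - [[1,0,-0.8],0]
    - [[1,0,-0.8],0]
  grip: 1
  grip_force: 70

```text
clock: 21.0
position: [0.5441, -0.3196, 0.0329]
ee_rot: [0.437, 0.556, 0.436, -0.556]
contact_force: [1.0, -0.1, 4.3]
width: 0.0348
```

Call:
step_arm:
  targets:
    - [[-4,0,-0.8],0]
    - [[-12,0,-0.8],0]
    - [[-30,0,-0.8],0]
    - [[-60,0,-0.8],0]
    - [[-100,0,-0.8],0]
    - [[-120,0,-0.8],0]
    - [[-120,0,-0.8],0]

```text
clock: 21.7
position: [0.5452, -0.3192, 0.1558]
ee_rot: [0.439, 0.557, 0.435, -0.555]
contact_force: [-0.1, 0.1, -2.9]
width: 0.035
```

Run:
```python
from h import *
p,s=look("w18",None)
print(Rt().round(4))
q=manip.get_image("side");save(q,"s18.png",1)
t=manip.get_image("top");np.save("t18.npy",t,allow_pickle=True);np.save("s18.npy",q,allow_pickle=True);save(t,"t18.png",4,(160,220,270,320))
```

```text
[ 0.5439 -0.3183  0.1533] 21.75 [-0.2  0.3 -4.2] 0.035119458268309284
[[ 1.300e-03  9.716e-01 -2.367e-01]
 [-7.000e-04 -2.367e-01 -9.716e-01]
 [-1.000e+00  1.400e-03  4.000e-04]]
```

View pics/s18.png

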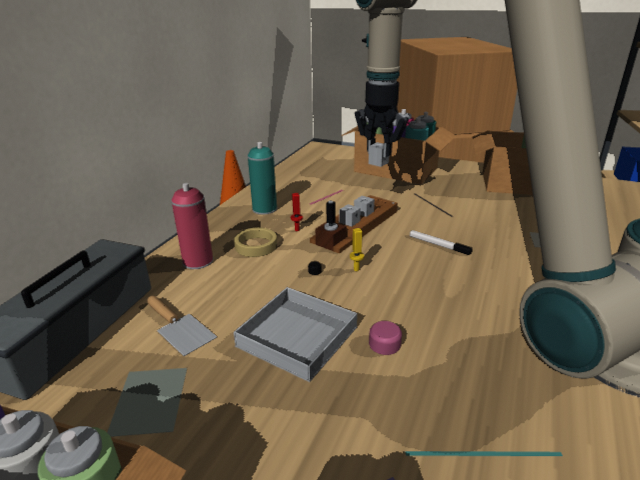

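View pics/t18.png

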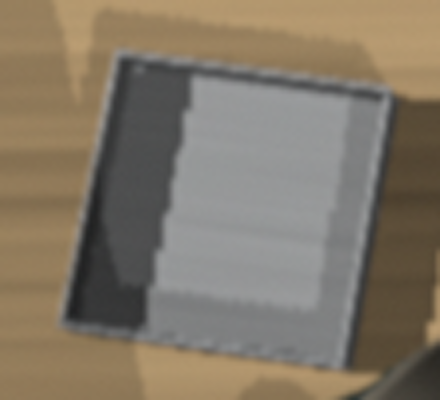

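View pics/w18.png

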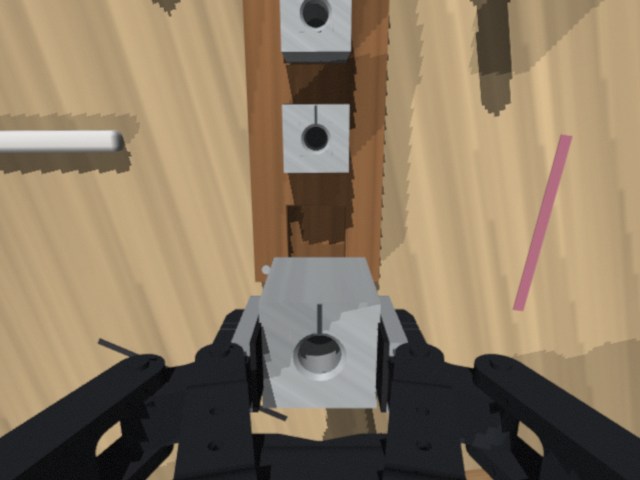

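Run:
```python
from h import *
t=np.load("t18.npy",allow_pickle=True).item();q=np.load("s18.npy",allow_pickle=True).item()
c=np.array([atz(t,uv,.032) for uv in [(189.5,233),(258.25,243),(247.5,311.75),(175.5,301.75)]]);print(c.round(4),c.mean(0).round(4))
e=c[1]-c[0];print(np.degrees(np.arctan2(e[1],e[0])),np.linalg.norm(e))
cs=np.array([atz(q,uv,.032) for uv in [(290,291),(359,317),(308,361),(237,335)]]);print(cs.round(4),cs.mean(0).round(4))
s=manip.get_state();Rm=Rt()
# height of tray rim from two views (back corner: top (189.5,233)?)
for a in [(189.5,233),(258.25,243),(247.5,311.75),(175.5,301.75)]:
    print([tri([(t,a),(q,b)]).round(3).tolist() for b in [(290,291),(359,317),(308,361),(237,335)]])
# floor centre from both views
m=c.mean(0); print((Rm.T@(np.array([m[0],m[1],.1533])-s["position"])*1e3).round(1))
print(proj(q,[[m[0],m[1],.003]]),proj(t,[[m[0],m[1],.003]]))
```

```text
[[0.6034 0.2506 0.032 ]
 [0.5794 0.1035 0.032 ]
 [0.4346 0.1232 0.032 ]
 [0.4572 0.2721 0.032 ]] [0.5186 0.1874 0.032 ]
-99.2540961989102 0.1490250379953043
[[0.5714 0.1157 0.032 ]
 [0.4287 0.1375 0.032 ]
 [0.4645 0.2661 0.032 ]
 [0.5958 0.2577 0.032 ]] [0.5151 0.1943 0.032 ]
[[0.55, 0.216, 0.117], [0.491, 0.213, 0.113], [0.543, 0.241, 0.013], [0.603, 0.252, 0.025]]
[[0.58, 0.104, 0.023], [0.513, 0.096, 0.007], [0.579, 0.116, -0.128], [0.644, 0.136, -0.091]]
[[0.488, 0.143, 0.065], [0.434, 0.125, 0.021], [0.48, 0.153, -0.081], [0.527, 0.182, -0.01]]
[[0.47, 0.249, 0.143], [0.422, 0.24, 0.118], [0.459, 0.271, 0.038], [0.504, 0.287, 0.076]]
[  -1.4 -142.6 -484.8]
[[299.23645621 334.47596206]] [[220.55782397 274.03792914]]
```

The block is held level. The tray's rim centre is at about (0.517, 0.189), with its yaw within 5° of the jaws. I'll carry the block over it, raised.

Call:
step_arm:
  targets:
    - [[-10,-5,-15],0]
    - [[-25,-15,-50],0]
    - [[-25,-27,-90],0]
    - [[-25,-39,-130],0]
    - [[-25,-51,-170],0]
    - [[-25,-63,-210],0]
    - [[-25,-75,-250],0]
    - [[-25,-87,-290],0]
    - [[-25,-99,-330],0]
    - [[-25,-111,-370],0]
    - [[-25,-123,-410],0]
    - [[-25,-135,-450],0]
    - [[-25,-143,-475],0]
    - [[-25,-146,-486],0]
    - [[-25,-146,-486],0]
    - [[-25,-146,-486],0]
    - [[-25,-146,-486],0]

```text
clock: 23.55
position: [0.5169, 0.1869, 0.177]
ee_rot: [-0.437, -0.556, -0.436, 0.557]
contact_force: [0.1, -0.6, -3.4]
width: 0.0345
```

Run:
```python
from h import *
p,s=look("w19",None)
q=manip.get_image("side");save(q,"s19.png",1)
```

```text
[0.517  0.1869 0.1772] 23.6 [ 0.6 -0.8 -3.2] 0.03506277847760751
```

View pics/w19.png

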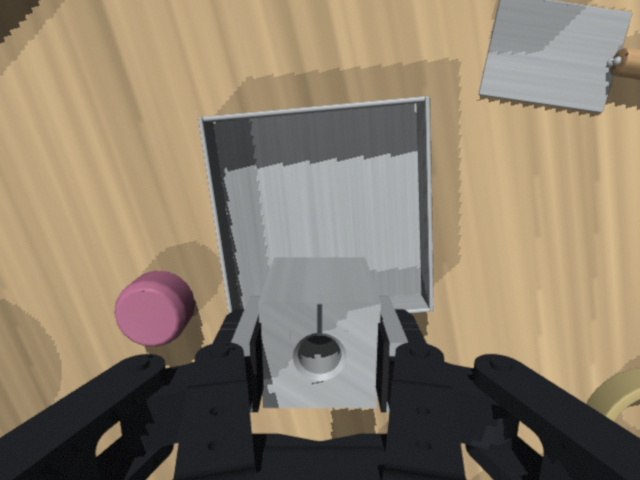

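View pics/s19.png

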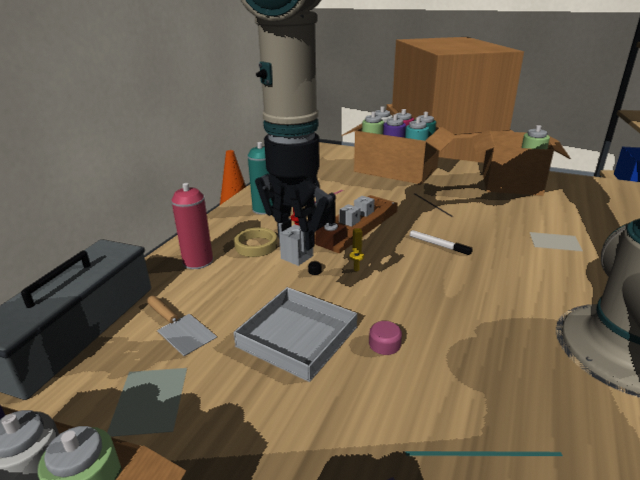

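Run:
```python
from h import *
p=np.load("w19.npy",allow_pickle=True).item();s=manip.get_state()
c=np.array([atz(p,uv,.032) for uv in [(203,119),(428,98),(431,310)]]);print(c.round(4))
m=(c[0]+c[2])/2;print("centre",m.round(4),(Rt().T@(m-s["position"])*1e3).round(1))
e=c[1]-c[0];print(np.degrees(np.arctan2(e[1],e[0])),np.linalg.norm(e),np.linalg.norm(c[2]-c[1]))
```

```text
[[0.461  0.2742 0.032 ]
 [0.6045 0.2523 0.032 ]
 [0.5814 0.1069 0.032 ]]
centre [0.5212 0.1905 0.032 ] [145.2   3.1  -4.5]
-8.684103701789786 0.14511746410716517 0.14718639745077494
```

Three rim corners in the wrist view, (203,119), (428,98) and (431,310), put the centre at (0.521, 0.190). I'll correct for that and lower the block in stages.

Call:
step_arm:
  targets:
    - [[20,3,-4],-4.5]
    - [[60,3,-4],-4.5]
    - [[100,3,-4],-4.5]
    - [[130,3,-4],-4.5]
    - [[142,3,-4],-4.5]
    - [[148,3,-4],-4.5]
    - [[150,3,-4],-4.5]
    - [[150,3,-4],-4.5]
    - [[150,3,-4],-4.5]

```text
clock: 24.55
position: [0.5221, 0.1917, 0.0287]
ee_rot: [0.459, 0.539, 0.458, -0.538]
contact_force: [0.1, 0.1, -2.2]
width: 0.0348
```

Run:
```python
from h import *
p,s=look("w20",None)
q=manip.get_image("side");save(q,"s20.png",3,(200,220,400,400))
```

```text
[0.5219 0.1917 0.0286] 24.6 [-0.3 -0.2 -3.9] 0.034731058311780645
```

View pics/s20.png

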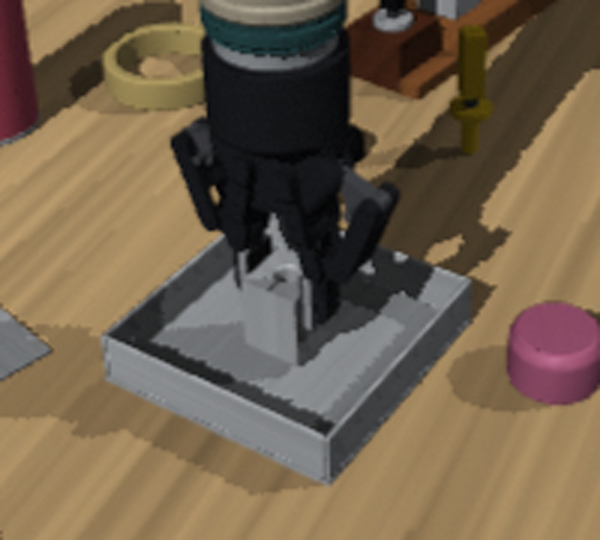

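View pics/w20.png

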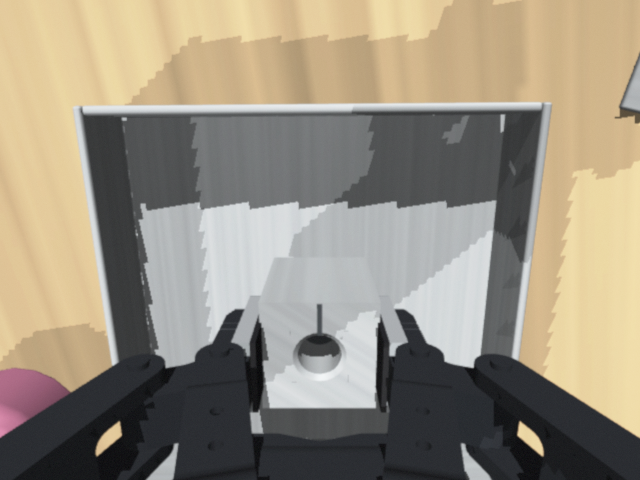

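The block is over the middle of the tray, about 6 mm above the floor. I'll lower it gently to contact.

Call:
step_arm:
  targets:
    - [[2,0,0],0]
    - [[4,0,0],0]
    - [[5,0,0],0]
    - [[5.5,0,0],0]
    - [[6,0,0],0]
    - [[6,0,0],0]

```text
clock: 25.25
position: [0.5207, 0.1914, 0.0218]
ee_rot: [-0.458, -0.538, -0.458, 0.539]
contact_force: [-2.1, -0.8, 4.5]
width: 0.0346
```

The block is on the floor, with the force changing from −3.5 to +4.5 N. I'll release, rise and check.

Call:
step_arm:
  targets:
    - [[-0.3,0,0],0]
    - [[-0.3,0,0],0]
    - [[-0.3,0,0],0]
    - [[-0.3,0,0],0]
    - [[-0.3,0,0],0]
    - [[-0.3,0,0],0]
  grip: 0

```text
clock: 25.85
position: [0.5209, 0.1914, 0.0215]
ee_rot: [-0.458, -0.538, -0.458, 0.538]
contact_force: [1.0, -0.2, -0.3]
width: 0.0858
```

Call:
step_arm:
  targets:
    - [[-10,0,0],0]
    - [[-40,0,0],0]
    - [[-80,0,0],0]
    - [[-130,0,0],0]
    - [[-180,0,0],0]
    - [[-200,0,0],0]
    - [[-200,0,0],0]
    - [[-200,0,0],0]

```text
clock: 26.65
position: [0.5205, 0.1914, 0.2218]
ee_rot: [0.458, 0.539, 0.458, -0.538]
contact_force: [0.2, 0.2, -0.6]
width: 0.0855
```

Run:
```python
from h import *
p,s=look("w21",None)
q=manip.get_image("side");save(q,"s21.png",3,(200,180,420,390));t=manip.get_image("top");save(t,"t21.png",3,(160,150,410,320))
```

```text
[0.5199 0.1912 0.2206] 26.7 [-0.3 -0.2  0.2] 0.08555833106246953
```

View pics/s21.png

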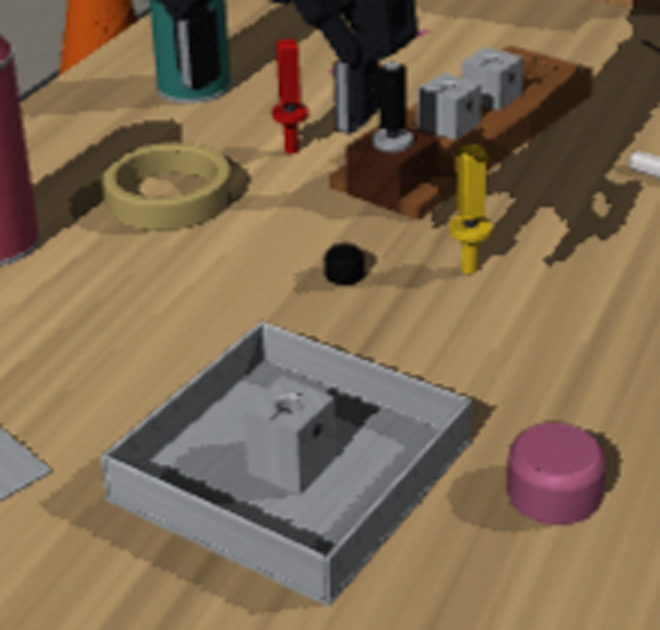

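View pics/w21.png

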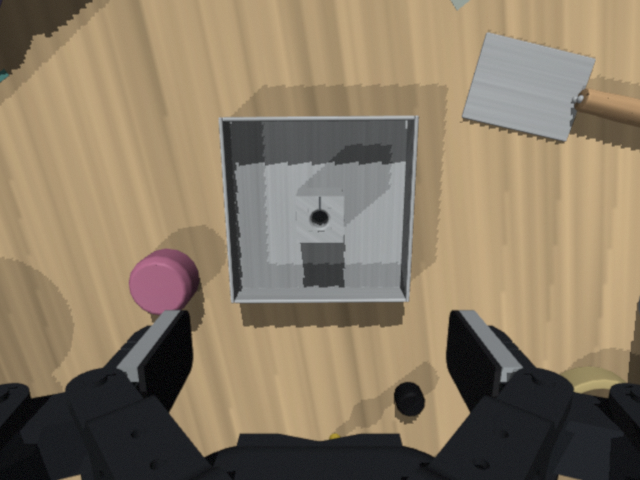

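Run:
```python
from h import *
p=np.load("w15.npy",allow_pickle=True).item()
print(atz(p,(320.5,280),.106),atz(p,(321,243),.048),atz(p,(321,280),.110))
t=manip.get_image("top");save(t,"t22.png",4,(300,160,490,300))
q=manip.get_image("side")
for n,i in (("top",t),("side",q)):
    print(n,[np.round(x["xyz"],3).tolist() for x in manip.search_frame(i,"gauge")],[np.round(x["xyz"],3).tolist() for x in manip.search_frame(i,"block_a")])
```

```text
[ 0.58987742 -0.1256449   0.106     ] [ 0.59068293 -0.12396382  0.048     ] [ 0.59043582 -0.12426245  0.11      ]
top [[0.52, 0.187, 0.001], [0.584, -0.118, 0.072]] [[0.571, -0.197, 0.058], [0.555, -0.259, 0.056], [0.522, 0.185, 0.046]]
side [[0.494, -0.036, 0.056], [0.688, -0.148, 0.052], [0.585, -0.115, 0.075]] [[0.514, 0.201, 0.033], [0.57, -0.181, 0.045], [0.554, -0.246, 0.048]]
```

View pics/t22.png

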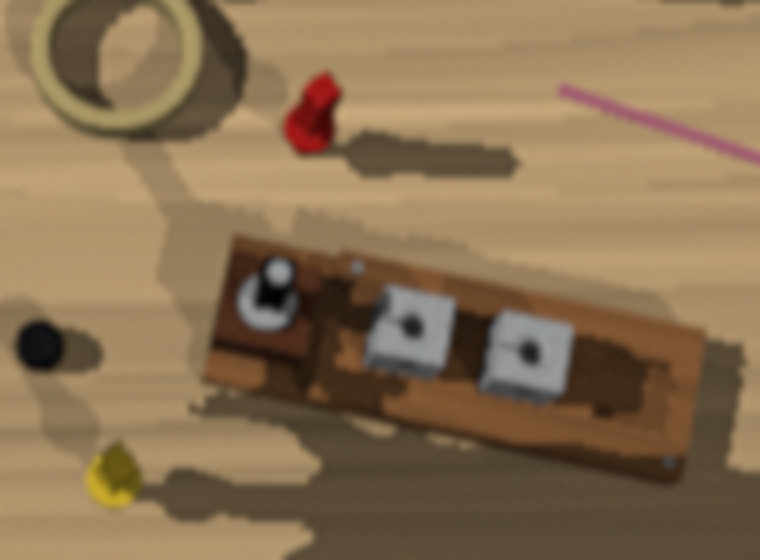

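In the top view the gauge looks as it did at the start, with its collar at (267,300) and its top at (279,271) in the crop. Blocks 1 and 2 are in their seats, seat 3 is empty and the bystanders have not moved. Handing in.

Run:
```python
from rig import manip
print(manip.sign_off(), manip.get_state()["clock"])
```

```text
the job is handed in; nothing more can be done
the job is handed in; nothing more can be done
```

The job is done and handed in at about 27 s of robot time. I tried the gauge in blocks 1, 2 and 3 in that order, and block 3, the one farthest from the socket, is the clogged one.

- **Blocks 1 and 2:** the collar came to rest on each block with about 8 N on the spring, so both are clear. They are still in their seats.
- **Block 3:** the tip stopped hard about 20 mm down, and the force rose with the spring when I pressed a little more. I read about 9 N there, well under the 30 N limit.
- **Gauge:** it is back in its socket with the collar on the mouth. On the way in, the pin rubbed the socket wall with about 3.5 N sideways, so I eased it back before going down.
- **Clogged block:** it stands upright near the middle of the tray. I lowered it until the force showed contact with the floor, then let go.

In the last pictures from the top, side and wrist cameras, the gauge is in place to within a pixel of its starting position. Seat 3 is empty, the block is upright in the tray, and nothing else in view had moved. In the wrist picture taken just after release, the gauge's handle top and collar disagreed by 1–2 mm sideways, which I put down to small camera errors and the loose socket. In the last top view the gauge detector also marked a spot in the tray, which I took as false because the gauge is plainly in its socket.

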